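# Balance the microscope's lamp beam on its narrow saddle

## Robot

A 6-joint arm with a two-finger parallel gripper is mounted at the origin on the work surface. World frame = base frame: x ahead of the robot, y to its left, z up, the work surface at z = 0. Lengths are in mm, angles in rad, forces in N, time in s.
With the tool pointing down it reaches from about 300 to 775 mm from the base axis. Payload 14.6 kg.
Tool frame: the origin (TCP) lies between the finger pads; the fingertips stand 25 mm ahead of it and the grasp point (between the pads) lies 6 mm ahead of it; z points along the fingers, y is the line along which they close (so a half turn about z gives the same grasp; the last joint's range is limited). The gripper opens to 94 mm and grips with 3 to 60 N. Pads are 16 mm wide; open, the fingers measure 119 mm over their backs; the gripper's body (75 mm by 177 mm) begins 78 mm behind the grasp point.
Start: joints at [-1.36, 0.3, 1.521, -0, 1.321, -0.067], TCP at [150.826, -528.905, 204.246] pointing down, gripper open.
Joint ranges: [-3.03, 3.03], [-0.79, 2.21], [0.23, 2.52], [-1.04, 4.18], [0, 3.07], [-2.55, 2.55]. Speed limits (rad/s): [2.22, 2.22, 2.57, 3.14, 3.14, 3.14].

## Interface

Orientations are given as [roll, pitch, yaw] about the fixed x, y, z axes, in that order (R = Rz(yaw) Ry(pitch) Rx(roll)).
In Python, from cell import manip gives the robot as it stands. The module is installed in compiled form; this text tells all that it offers.
- The arm moves only by the tool step_arm, never from a script. Its argument "series" is one flat list of numbers, 5 for each row, row after row: the shift along the world's x, y, z in mm, then the turn about the world's z in rad, then the closure, from 0 (fully open) to 1 (shut). In form: [dx, dy, dz, spin, jaw, dx, dy, dz, spin, jaw, ...]. A call has 1 to 20 rows; each row shifts and turns the commanded pose from where the row before left it; what a row does not reach is not made up. A row lasts 1/8 s, in which the tool goes at most 62.5 mm and 10.7 degrees, less where a joint would pass 70% of its speed; a pose out of reach is approached as far as the arm can. A call is refused whole if a number of a shift passes 62.5 or a number of a turn 0.188, either way. A call with a gripper value outside its range is refused whole. The fingers move at their own pace and stop on an object; "squeeze" is the grip in N (left out, the last holds). Time passes only in rows, so rows that do not move let the fingers close. It gives the time, the measured TCP pose, the force, the opening and the grip force at its end, in the units of the state.
- manip.read_state(): the state, without advancing time (a new reading comes with each control period).
- manip.camera(name): name is "side" or "top" or "wrist"; returns (picture, depth): 480x640x3 uint8, blue, green, red; 480x640 float32, mm along the optical axis (not along the pixel's ray), 0 where there is no reading.
- manip.camera_info(name): a dict with "fovy" (degrees; the focal length in pixels is half the picture's height over the tangent of half this angle, whatever the lens; pixels are square), "cx", "cy" (the principal point, pixels), "eye" and "orientation" of the camera in the world. Camera axes: x right, y down, z forward; pixel columns grow to the right and rows downward; lengths in mm; the calibration is good to about 2 mm. The wrist camera is an equidistant fisheye: a pixel r from the principal point sees the ray r / f radians off the axis. A picture is of the moment at which its call begins: read the wrist's pose just before it. camera_info takes no time and is no camera call; for the wrist camera it gives the pose at the moment of the call.
- manip.sign_off(): hands the job in; it is judged then, once.
The state is a dict: "clock": time; "joints": joint angles; "qd": joint speeds; "effort": joint torques, N m; "eef_pos": TCP position; "eef_rot": TCP orientation; "wrist_force": force on the tool from outside, world axes, zero at the start; "moment": the same for the moment, N m; "finger_gap": finger opening in mm; "finger_force": force on a finger pad.
Only numpy, scipy, OpenCV 4.12 (cv2) and the standard library are available. Lean on these libraries where they do the work, as an engineer would, in place of code of your own. Each camera call takes 0.05 s, during which the arm holds its last target. There are 200 camera calls.

## Task

The lamp beam's balance point is not known: small trial lifts along its bar will show it, but never let the beam tip steeply. Lift the beam level off its two-armed cradle, lower it gently into the slot of the single saddle post and let go, so that it stays there level by its own balance, with nothing else holding it up. Leave everything else on the bench where it is.

Things in the scene. Friction and masses are not known exactly. Their poses are not given: they have to be found in the camera images.
- beam_mid (a point): Geometric middle (half-way up) of the lamp beam: an aluminium bar 320 mm long (y), 20 mm wide (x), 45 mm high (z), on edge, bare to grip for 120 mm each side. It weighs 0.45 to 0.75 kg in all; its balance point is hidden, differs each time, up to 80 mm from here along y. Held elsewhere it loads the fingers with up to 0.5 N m and may turn in them.
- counterweight: Dark steel block 44 x 50 x 58 mm fixed on the beam's +y end, 150 mm from the middle; its mass is hidden and varies. Origin at the level of the bar's underside; it reaches 8 mm below that and 5 mm above the bar's top.
- lamp_head: Black round lamp head, 54 mm across, fixed on the beam's -y end, 150 mm from the middle; its mass is hidden and varies. Origin at the level of the bar's underside; it reaches 11 mm below that and 5 mm above the bar's top.
- cradle: Fixed cradle on which the beam starts, along its y axis: a dark foot 50 x 250 x 8 mm with two rests 100 mm either side of its middle along y. Each rest is a U slot 12 mm long, floor 45 mm above this origin (centre of the foot's underside), with flared cheeks 7 to 9 mm high, 25 mm apart.
- saddle_seat (a point): Centre of the slot floor of the fixed saddle post (round foot 72 mm, floor 80 mm above it). The floor is 20 mm long along y (the slot's direction; the bar lies along it, either way round) and 25 mm wide between flared cheeks up to 9 mm high. The beam stays level only if its balance point is over these 20 mm. Fingers must reach at most 34 mm below the bar's top to clear the cheeks.
- open_drive: Bystander: opened hard drive 70 x 100 x 12 mm lying flat on the plate; origin at its underside.
- closed_drive: Bystander: closed hard drive 101 x 147 x 24 mm lying flat; origin at its underside.
- drive_board: Bystander: green circuit board 60 x 110 x 10 mm lying flat; origin at its underside.
- small_board: Bystander: small green circuit board 22 x 50 x 10 mm lying flat; origin at its underside.
- platter: Bystander: loose disc 65 mm across, 4 mm thick, lying flat; origin at its underside.
- driver: Bystander: screwdriver 170 mm long lying flat.
- screw_dish: Bystander: steel dish 70 mm across, 22 mm high; origin at its underside.

How it is judged:
By the outcome, as a careful person would: the job done as asked, in the order asked, and still so for the second after the job is handed in, with the robot touching nothing.
It also fails if it takes over 58 s, if anything falls off the work surface, if the arm or the gripper's body presses on something with over 40 N, if the wrist force passes 120 N, or if a joint passes its speed limit or range.

## Working session

There is one attempt and no reset: what is moved stays moved. The work goes in short steps, Python scripts to look and compute and a tool call to move; the robot and the scene stay as the last step left them, time stands still between calls to the robot, and variables do not carry over. Pictures are saved under pics/ and viewed, at most 10 in all, crops included, and the job is handed in when it is done.

Besides the shell and the picture viewer there is one more tool, called after "Request:" as name(argument=value, ...) on one line, values as JSON. step_arm: Moves the arm, as the interface text tells. Its arguments: {"type":"object","properties":{"series":{"type":"array"},"squeeze":{"type":"number"}},"required":["series"]}

```bash
mkdir -p pics; cat > h.py <<'E'
import numpy as np, cv2
from cell import manip
def info(n):
    i=manip.camera_info(n); return i
def snap(n,f):
    i=info(n); p,d=manip.camera(n); cv2.imwrite(f'pics/{f}.png',p); np.savez(f'pics/{f}.npz',p=p,d=d); return i,p,d
E
python3 - <<'E'
from h import *
for n in("top","side"):
    i,p,d=snap(n,n+"0"); print(n,i)
print(manip.read_state())
E
```

```text
top {'fovy': 42.40632536836062, 'cx': 321.61117917063865, 'cy': 243.30370076269344, 'eye': array([ 267.20370322,   15.47008877, 1718.35540639]), 'orientation': array([-3.01193828, -0.00786114, -1.56145985])}
side {'fovy': 43.83902033503123, 'cx': 322.2176394406987, 'cy': 240.09352043841716, 'eye': array([ 352.9995577 , 1025.61329321, 1180.7366851 ]), 'orientation': array([-2.38158958,  0.00914473, -3.0088508 ])}
{'clock': 0.1, 'joints': array([-1.35958453e+00,  3.00410293e-01,  1.52149951e+00,  3.40120614e-05,
        1.32067862e+00, -6.65883677e-02]), 'qd': array([-0.00107311, -0.00222969, -0.00070034,  0.0001687 ,  0.00084446,
        0.00088351]), 'effort': array([ 1.73706288e-03, -5.32647014e+01, -3.53284407e+01,  7.09739747e-02,
        2.35082069e-02, -4.96342091e-05]), 'eef_pos': array([ 150.79762468, -528.69192629,  203.75418726]), 'eef_rot': array([-3.14060128e+00, -9.91300279e-05,  2.77791684e-01]), 'wrist_force': array([ 0.43871  , -0.674341 ,  0.3269226]), 'moment': array([-0.05281417, -0.00210497,  0.02661654]), 'finger_force': 0.0, 'finger_gap': 93.9874244779362}
```

View pics/top0.png

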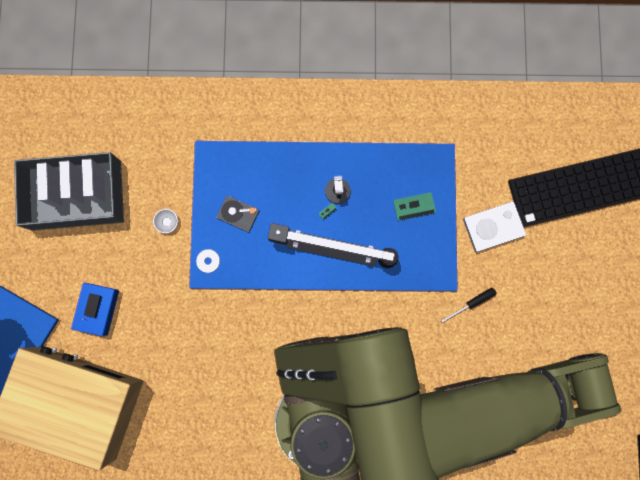

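View pics/side0.png

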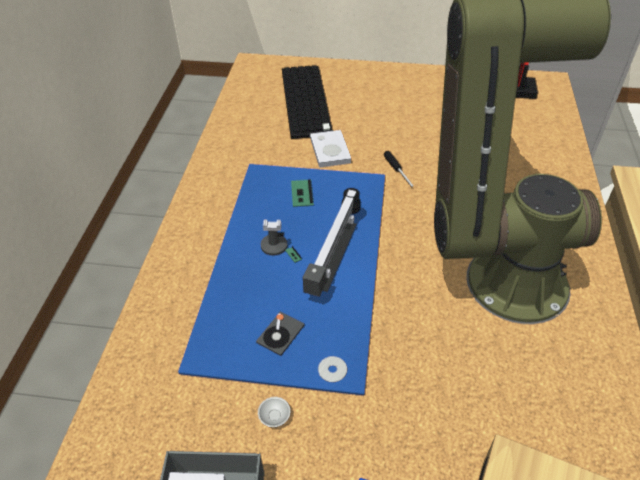

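The top view shows the beam from the counterweight at (279,234) to the lamp head at (389,258). The saddle post is at about (338,187), with small_board at (327,211). I'll zoom in and compute rays.

```bash
cat >> h.py <<'E'
from scipy.spatial.transform import Rotation as Ro
def f_of(i): return 240/np.tan(np.radians(i['fovy']/2))
def cast(i,uv,z):
    """pinhole pixels -> world points on plane z"""
    uv=np.atleast_2d(uv).astype(float); f=f_of(i)
    r=np.c_[(uv[:,0]-i['cx'])/f,(uv[:,1]-i['cy'])/f,np.ones(len(uv))]@Ro.from_euler('xyz',i['orientation']).as_matrix().T
    z=np.broadcast_to(z,len(uv)); return i['eye']+r*((z-i['eye'][2])/r[:,2])[:,None]
def pts(i,d):
    v,u=np.mgrid[0:480,0:640]; f=f_of(i)
    r=np.stack([(u-i['cx'])/f,(v-i['cy'])/f,np.ones(u.shape)],-1)*d[...,None]
    return r@Ro.from_euler('xyz',i['orientation']).as_matrix().T+i['eye']
E
python3 - <<'E'
from h import *
z=np.load('pics/top0.npz'); p,d=z['p'],z['d']; i=info('top'); s=info('side')
P=pts(i,d)
hsv=cv2.cvtColor(p,cv2.COLOR_BGR2HSV)
m=((hsv[...,1]<40)&(hsv[...,2]>200)).astype(np.uint8); m[:, :260]=0; m[:,420:]=0; m[:215]=0;m[280:]=0
c=max(cv2.findContours(m,0,2)[0],key=cv2.contourArea)
r=cv2.minAreaRect(c); b=cv2.boxPoints(r); W=cast(i,b,90); print('bar box',b.round(1),W.round(1)); print('mid',W.mean(0))
print('depth z on bar',np.median(P[...,2][m>0]))
def at(n,uv,zz): print(n,cast(i if 't' in n else s,uv,zz).round(1).tolist())
at('t cw',[279,233],95); at('t lamp',[389,258],95)
dz=P[170:210,320:360]; print('post z max',np.percentile(dz[...,2],[50,95,99]))
mm=(dz[...,2]>70)&(dz[...,2]<105); q=dz[mm]; print(len(q),q.mean(0),q.min(0),q.max(0))
a=cv2.resize(p[160:290,250:420],None,fx=4.5,fy=4.5,interpolation=2)
cv2.imwrite('pics/c1.png',a)
z2=np.load('pics/side0.npz')['p']; cv2.imwrite('pics/c2.png',cv2.resize(z2[180:300,240:370],None,fx=5,fy=5,interpolation=2)[:600,:650])
E
```

```text
bar box [[286.7 238.1]
 [288.6 229. ]
 [394.  251. ]
 [392.2 260. ]] [[ 492.7   97.4   90. ]
 [ 517.    92.8   90. ]
 [ 461.  -187.7   90. ]
 [ 436.9 -182.5   90. ]]
mid [476.90199232 -44.99081884  90.        ]
depth z on bar 103.75883058539512
t cw [[505.4, 117.9, 95.0]]
t lamp [[441.7, -173.6, 95.0]]
post z max [ 16.80559436  94.45519975 103.64365187]
128 [636.43069684 -37.43591924  95.2478962 ] [613.75144159 -48.72566698  72.17222458] [659.82092919 -26.66271093 104.52508734]
```

View pics/c1.png

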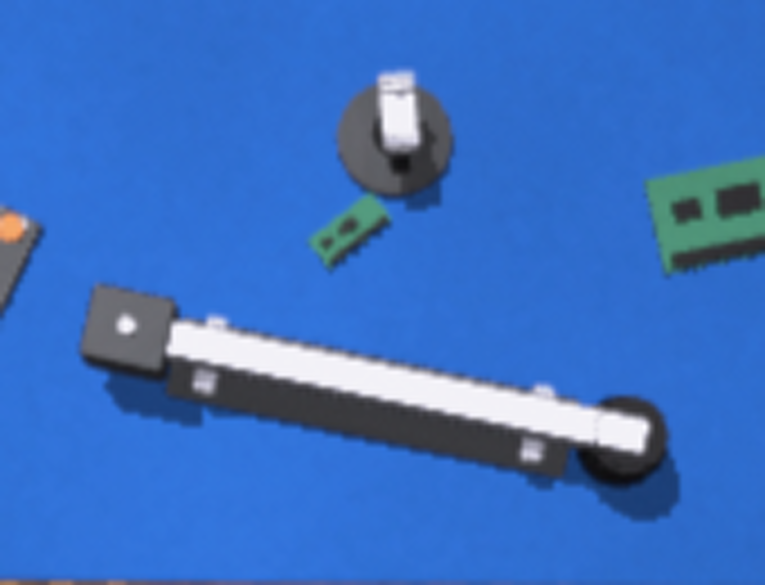

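The zoomed view shows the bar going from the counterweight (130,330) to the lamp (625,435), resting on two rests. The saddle's cheeks are at about (397,80) and (400,130), so its slot runs roughly along world y. Next I'll check the mat height, since depth suggests a raised plate, and get a finer saddle direction.

```bash
python3 - <<'E'
from h import *
i=info('top'); z=np.load('pics/top0.npz'); P=pts(i,z['d']); p=z['p']
print('mat z',np.median(P[150:170,210:300,2]),'bench z',np.median(P[90:130,200:450,2]))
s=info('side'); zs=np.load('pics/side0.npz'); Q=pts(s,zs['d'])
print('side mat',np.median(Q[340:370,240:250,2]), 'bench',np.median(Q[150:160,200:230,2]))
hsv=cv2.cvtColor(p,cv2.COLOR_BGR2HSV)
m=((hsv[...,1]<60)&(hsv[...,2]>170)); m[:,:325]=0;m[:,355:]=0;m[:170]=0;m[205:]=0
v,u=np.nonzero(m)
for a in range(v.min(),v.max()+1):
    k=v==a; 
    if k.any(): print(a,u[k].min(),u[k].max(),P[a,u[k]].mean(0).round(0))
hs=cv2.cvtColor(zs['p'],cv2.COLOR_BGR2HSV)
m=((hs[...,1]<60)&(hs[...,2]>150)); m[:,:255]=0;m[:,290:]=0;m[:210]=0;m[260:]=0
q=Q[m]; print('side saddle',q.mean(0),np.percentile(q,[2,98],axis=0))
m=((hs[...,1]<40)&(hs[...,2]>200)); m[:,:310]=0;m[:,365:]=0;m[:180]=0;m[290:]=0
print('side bar z',np.percentile(Q[m],[5,50,95],axis=0))
E
```

```text
mat z 13.630351359434144 bench z -0.17778503505701337
side mat 13.119516274636567 bench -0.31184500077802113
177 334 341 [657. -36. 101.]
178 334 341 [606. -30. 303.]
179 334 341 [652. -36. 103.]
180 335 341 [651. -37.  95.]
181 334 341 [649. -36.  92.]
182 334 341 [646. -36.  93.]
183 334 341 [643. -36.  92.]
184 335 342 [595. -33. 291.]
185 335 342 [639. -39.  87.]
186 335 342 [637. -40.  85.]
187 335 342 [632. -39.  91.]
188 335 342 [629. -39.  94.]
189 335 342 [625. -39. 100.]
190 335 342 [622. -39. 100.]
191 336 342 [619. -40. 104.]
192 337 337 [616. -35. 101.]
side saddle [636.82173407 -38.81338318  94.03285433] [[615.2482982  -51.02716868  86.86410497]
 [656.52993844 -26.32140313 103.56196736]]
side bar z [[ 445.36909872 -163.17780667   99.52451393]
 [ 473.46385786  -26.09795692  103.41145067]
 [ 497.7397768    83.0141038   107.22713147]]
```

Request:
step_arm(series=[29,40,5,0.09,0,29,40,5,0.09,0,29,40,5,0.09,0,29,40,5,0.09,0,29,40,5,0.09,0,29,40,5,0.09,0,29,40,5,0.09,0,29,40,5,0.09,0,29,40,5,0.09,0,29,40,5,0.09,0,29,40,5,0.09,0,29,40,5,0.09,0,0,0,0,0,0,0,0,0,0,0])

```text
clock: 1.85
eef_pos: [498.5, -49.2, 263.8]
eef_rot: [-3.141, 0.0, 1.357]
wrist_force: [-0.3, 0.1, -0.7]
finger_gap: 94.1
finger_force: 0.0
```

```bash
python3 - <<'E'
from h import *
i,p,d=snap('wrist','w1'); print(i); s=manip.read_state(); print(s)
E
```

```text
{'fovy': 65.70646984690485, 'cx': 315.249191924828, 'cy': 236.66969886018504, 'eye': array([516.43012855,  32.22327005, 445.30391066]), 'orientation': array([ 2.85477020e+00, -1.08752558e-07, -2.12985312e-01])}
{'clock': 1.9, 'joints': array([-1.72191819e-01,  1.48269768e-01,  1.56698759e+00, -1.45135349e-04,
        1.42688162e+00,  4.21626569e-02]), 'qd': array([-0.01146631, -0.0068716 , -0.0004419 , -0.00064101, -0.00056906,
        0.0003641 ]), 'effort': array([ 9.93253067e-01, -4.49162793e+01, -3.65940821e+01,  9.88975796e-02,
        9.69394168e-03, -7.62289073e-05]), 'eef_pos': array([498.34617059, -49.55966569, 264.01512314]), 'eef_rot': array([-3.14105286e+00,  1.66523767e-04,  1.35646275e+00]), 'wrist_force': array([ 0.40769338, -0.40696216, -0.96466125]), 'moment': array([ 0.00175477, -0.08452091,  0.02309499]), 'finger_force': 0.0, 'finger_gap': 93.70016627151709}
```

View pics/w1.png

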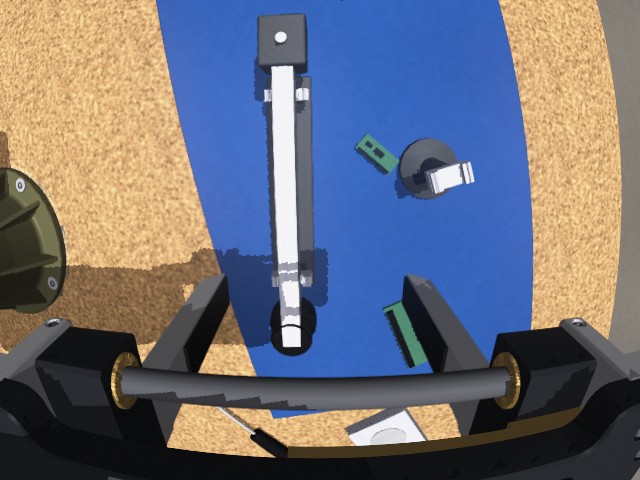

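The wrist view shows the bar from (283,67) to (290,345), the counterweight at (282,42) and the saddle slot at about (450,178). I'll measure the bar line and zoom on the saddle.

```bash
cat >> h.py <<'E'
def wcast(i,uv,z):
    uv=np.atleast_2d(uv).astype(float); f=f_of(i)
    x=(uv-[i['cx'],i['cy']])/f; t=np.linalg.norm(x,axis=1)
    r=np.c_[x*(np.sin(t)/t)[:,None],np.cos(t)]@Ro.from_euler('xyz',i['orientation']).as_matrix().T
    return i['eye']+r*((z-i['eye'][2])/r[:,2])[:,None]
E
python3 - <<'E'
from h import *
i=info('wrist'); p=cv2.imread('pics/w1.png'); hsv=cv2.cvtColor(p,cv2.COLOR_BGR2HSV)
for v in range(110,280,30):
    u=np.nonzero((hsv[v,260:298,1]<50)&(hsv[v,260:298,2]>170))[0]+260
    print(v,u.min(),u.max(),wcast(i,[[u.min()-.5,v],[u.max()+.5,v]],103.3).round(1).tolist())
print('cw corners',wcast(i,[[258,16],[305,14],[307,68],[258,70]],108.3).round(1).tolist(),'knob',wcast(i,[281,37],110).round(1))
print('lamp-strip end',wcast(i,[291,347],108.3).round(1))
print('saddle',wcast(i,[450,178],93.3).round(1))
t=info('top'); print('top: cw,lamp',cast(t,[[278.7,233],[388.5,256]],108.3).round(1).tolist(), 'bar box mid',cast(t,[[287,233.5],[393,255.5]],103.3).round(1).tolist())
cv2.imwrite('pics/c3.png',cv2.resize(p[125:205,390:490],None,fx=7,fy=7,interpolation=2))
E
```

```text
110 272 293 [[481.6, 58.9, 103.3], [501.1, 54.2, 103.3]]
140 273 293 [[476.4, 31.6, 103.3], [495.1, 27.2, 103.3]]
170 274 294 [[470.9, 4.2, 103.3], [489.9, -0.1, 103.3]]
200 275 295 [[465.2, -23.6, 103.3], [484.5, -27.9, 103.3]]
230 277 296 [[460.1, -52.4, 103.3], [478.9, -56.5, 103.3]]
260 278 297 [[453.7, -82.3, 103.3], [473.0, -86.4, 103.3]]
cw corners [[488.9, 148.8, 108.3], [530.6, 140.2, 108.3], [521.3, 89.0, 108.3], [478.3, 97.6, 108.3]] knob [[505.  122.7 110. ]]
lamp-strip end [[ 443.7 -180.4  108.3]]
saddle [[638.2 -38.7  93.3]]
top: cw,lamp [[503.4, 117.8, 108.3], [445.5, -170.8, 108.3]] bar box mid [[503.0, 96.3, 103.3], [447.5, -183.2, 103.3]]
```

View pics/c3.png

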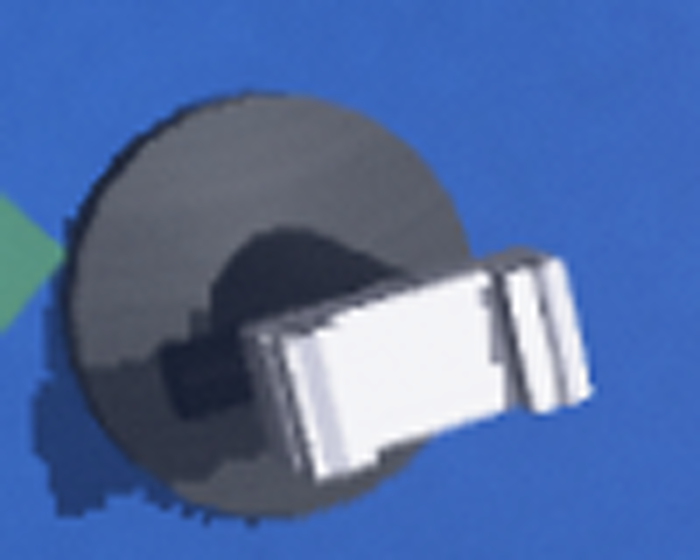

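Request:
step_arm(series=[-12,12,-40,0.017,0,-11,11,-50,0,0,0,0,-45,0,0,0,0,-25,0,0,0,0,-6,0,0,0,0,0,0,0,0,0,0,0,0], squeeze=50)

```text
clock: 2.78
eef_pos: [476.3, -26.2, 99.4]
eef_rot: [3.14, -0.0, 1.374]
wrist_force: [0.6, -0.2, 0.7]
finger_gap: 94.2
finger_force: 0.0
```

```bash
cat > st.py <<'E'
from h import *
s=manip.read_state()
for k in('clock','eef_pos','eef_rot','wrist_force','moment','finger_gap','finger_force'): print(k,np.round(s[k],3))
# moment about the bar's across axis
b=-0.197; print('M across',np.dot(s['moment'],[np.cos(b),np.sin(b),0]))
E
python3 st.py; python3 -c "
from h import *
i={'fovy':65.70646984690485,'cx':315.249,'cy':236.67,'eye':np.array([516.43,32.223,445.304]),'orientation':np.array([2.85477,0,-0.212985])}
f=lambda L,z:wcast(i,[[390+a/7,125+b/7] for a,b in L],z)
W=f([(325,335),(350,462),(490,278),(515,408)],93.3);print(W.round(1),W.mean(0)); print([np.arctan2(-(a-b)[0],(a-b)[1]) for a,b in((W[0],W[1]),(W[2],W[3]))])
W=f([(285,345),(320,475),(548,262),(590,395)],102.3);print('cheek tops',W.round(1),W.mean(0))
"
```

```text
clock 2.775
eef_pos [476.347 -26.244  99.41 ]
eef_rot [ 3.14  -0.     1.374]
wrist_force [ 0.63  -0.217  0.697]
moment [-0.012 -0.083 -0.023]
finger_gap 94.183
finger_force 0.0
M across 0.0047029295567750755
[[624.7 -30.5  93.3]
 [625.7 -49.2  93.3]
 [650.9 -26.8  93.3]
 [652.1 -46.1  93.3]] [638.36279838 -38.14546937  93.3       ]
[np.float64(0.05488197608190766), np.float64(0.06406694397710587)]
cheek tops [[615.9 -29.3 102.3]
 [618.3 -48.1 102.3]
 [656.6 -24.5 102.3]
 [660.6 -44.3 102.3]] [637.85478146 -36.53195549 102.3       ]
```

Request:
step_arm(series=[-1,0,-2,0,0.6,0,0,0,0,1,0,0,0,0,1,0,0,0,0,1,0,0,0,0,1,0,0,0,0,1], squeeze=50)

```text
clock: 3.52
eef_pos: [474.8, -25.9, 96.2]
eef_rot: [-3.142, 0.0, 1.375]
wrist_force: [-0.0, 1.2, 0.3]
finger_gap: 37.5
finger_force: 0.0
```

```bash
python3 st.py
```

```text
clock 3.525
eef_pos [474.828 -25.925  96.24 ]
eef_rot [-3.142  0.     1.375]
wrist_force [-0.008  1.16   0.275]
moment [-0.015 -0.099 -0.037]
finger_gap 37.519
finger_force 0.0
M across 0.0046152231162905274
```

Request:
step_arm(series=[0,0,0,0,1,0,0,0,0,1,0,0,0,0,1,0,0,0,0,1], squeeze=50)

```text
clock: 4.03
eef_pos: [474.8, -25.9, 96.2]
eef_rot: [-3.141, -0.0, 1.375]
wrist_force: [-0.5, 0.7, -0.4]
finger_gap: 19.2
finger_force: 50.0
```

```bash
python3 st.py
```

```text
clock 4.025
eef_pos [474.783 -25.907  96.232]
eef_rot [-3.141 -0.     1.375]
wrist_force [-0.528  0.663 -0.411]
moment [-0.009  0.057  0.   ]
finger_gap 19.167
finger_force 49.996
M across -0.020216867842313413
```

Request:
step_arm(series=[0,0,1,0,1,0,0,1,0,1,0,0,1,0,1,0,0,0,0,1,0,0,0,0,1], squeeze=50)

```text
clock: 4.65
eef_pos: [474.7, -25.9, 99.1]
eef_rot: [-3.141, 0.0, 1.375]
wrist_force: [-0.2, 0.5, -3.4]
finger_gap: 19.4
finger_force: 50.0
```

```bash
python3 st.py
```

```text
clock 4.65
eef_pos [474.718 -25.918  99.143]
eef_rot [-3.141  0.     1.375]
wrist_force [-0.213  0.536 -3.407]
moment [-0.156 -0.07   0.015]
finger_gap 19.372
finger_force 49.987
M across -0.13891843972097068
```

Request:
step_arm(series=[0,0,-2,0,1,0,0,-1,0,1,0,0,0,0,0.65,0,0,0,0,0.65,0,0,0,0,0.65,3,16,0,0,0.65,4,18,0,0,0.65,3,16,0,0,0.65,0,0,0,0,1,0,0,0,0,1,0,0,0,0,1,0,0,0,0,1], squeeze=50)

```text
clock: 6.15
eef_pos: [484.8, 23.9, 96.2]
eef_rot: [-3.141, -0.0, 1.374]
wrist_force: [-1.4, 3.1, -1.3]
finger_gap: 19.3
finger_force: 50.0
```

```bash
python3 st.py
```

```text
clock 6.15
eef_pos [484.754  23.912  96.2  ]
eef_rot [-3.141 -0.     1.374]
wrist_force [-1.42   3.123 -1.256]
moment [ 0.525 -0.071  0.062]
finger_gap 19.327
finger_force 49.999
M across 0.5289009033252035
```

Request:
step_arm(series=[0,0,1,0,1,0,0,1,0,1,0,0,1,0,1,0,0,0,0,1,0,0,0,0,1], squeeze=50)

```text
clock: 6.78
eef_pos: [484.8, 24.1, 99.2]
eef_rot: [-3.141, 0.0, 1.375]
wrist_force: [-0.1, -0.3, -5.9]
finger_gap: 19.2
finger_force: 50.0
```

```bash
python3 st.py
```

```text
clock 6.775
eef_pos [484.773  24.069  99.179]
eef_rot [-3.141  0.     1.375]
wrist_force [-0.147 -0.276 -5.897]
moment [-0.083 -0.031  0.027]
finger_gap 19.204
finger_force 49.994
M across -0.07550752925209916
```

Request:
step_arm(series=[0,0,-2,0,1,0,0,-1,0,1,0,0,0,0,0.65,0,0,0,0,0.65,0,0,0,0,0.65,2.5,13,0,0,0.65,0,0,0,0,1,0,0,0,0,1,0,0,0,0,1,0,0,0,0,1,0,0,1,0,1,0,0,1,0,1,0,0,1,0,1,0,0,0,0,1,0,0,0,0,1], squeeze=50)

```text
clock: 8.65
eef_pos: [487.3, 37.1, 99.2]
eef_rot: [-3.142, 0.0, 1.375]
wrist_force: [-0.3, -0.2, -5.6]
finger_gap: 19.0
finger_force: 50.0
```

```bash
python3 st.py
```

```text
clock 8.65
eef_pos [487.295  37.077  99.183]
eef_rot [-3.142  0.     1.375]
wrist_force [-0.31  -0.171 -5.634]
moment [-0.001 -0.091 -0.006]
finger_gap 19.03
finger_force 49.997
M across 0.016881836007483896
```

Request:
step_arm(series=[0,0,1,0,1,0,0,2,0,1,0,0,2,0,1,0,0,0,0,1,0,0,0,0,1], squeeze=50)

```text
clock: 9.28
eef_pos: [487.3, 37.1, 104.2]
eef_rot: [-3.142, 0.0, 1.375]
wrist_force: [1.2, -0.7, -5.1]
finger_gap: 19.2
finger_force: 50.0
```

```bash
python3 st.py; python3 -c "
from h import *
i,p,d=snap('wrist','w2');print(i['eye'],i['orientation'])"
```

```text
clock 9.275
eef_pos [487.287  37.084 104.21 ]
eef_rot [-3.142  0.     1.375]
wrist_force [ 1.227 -0.665 -5.108]
moment [-0.002 -0.084  0.029]
finger_gap 19.237
finger_force 49.997
M across 0.014061051400525068
[503.71261818 118.77779403 285.71259426] [ 2.85496747e+00 -8.28372719e-04 -1.95482588e-01]
```

```bash
python3 - <<'E'
from h import *
M=[];F=[]
for k in range(10):
    p,d=manip.camera('side' if k else 'wrist'); s=manip.read_state(); M.append(np.dot(s['moment'],[np.cos(-.197),np.sin(-.197),0])); F.append(s['wrist_force'][2])
print(np.mean(M),np.std(M),np.mean(F),np.std(F), s['eef_pos'])
cv2.imwrite('pics/s2.png',cv2.resize(p[170:310,230:380],None,fx=5,fy=4.2,interpolation=2)[:600,:800])
E
```

```text
-0.03142531513073691 0.023255163450149073 -5.9019342248460545 0.42499649193769434 [487.30205424  37.10950892 104.20858474]
```

View pics/w2.png

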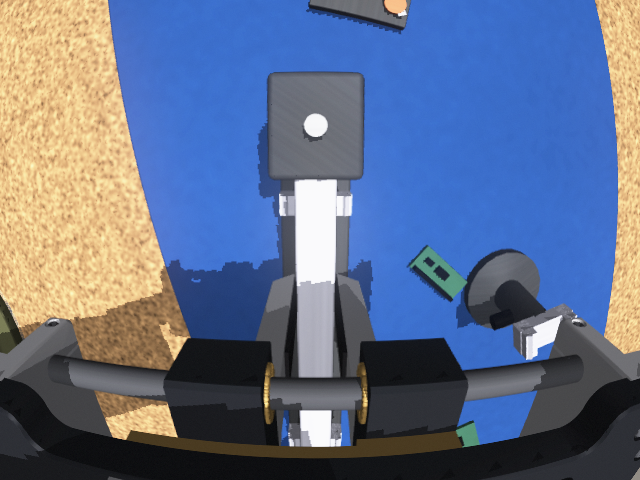

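The wrist view shows the beam held straight, and the saddle is at (540,330). The averaged moment (-0.03 N m at 5.9 N) puts the balance point about 5 mm toward the counterweight from the grip, so I'll offset the placing by that.

Request:
step_arm(series=[0,0,6,0,1,0,0,12,0,1,0,0,14,0,1,0,0,14,0,1,0,0,10,0,1,0,0,5,0,1,10,-5,0,0.02,1,19,-10,0,0.036,1,19,-10,0,0.036,1,19,-10,0,0.036,1,19,-10,0,0.036,1,19,-10,0,0.036,1,19,-10,0,0.036,1,16,-9,0,0.032,1,11,-6,0,0.02,1,0,0,0,0,1,0,0,0,0,1], squeeze=50)

```text
clock: 11.95
eef_pos: [638.0, -42.9, 164.6]
eef_rot: [-3.141, -0.0, 1.663]
wrist_force: [-0.4, -1.0, -5.7]
finger_gap: 19.2
finger_force: 50.0
```

```bash
cat > look.py <<'E'
from h import *
import sys
i,p,d=snap('side',sys.argv[1]); Q=pts(i,d); 
t,pt,dt=snap('top',sys.argv[1]+'t'); P=pts(t,dt)
s=manip.read_state(); print(s['eef_pos'],s['eef_rot'],s['wrist_force'],s['moment'])
c=s['eef_pos'][:2]; 
for n,A in(('side',Q),('top',P)):
    b=float(sys.argv[2]); ax=np.array([-np.sin(b),np.cos(b)]); r=A[...,:2]-c; y=r@ax; x=r@[np.cos(b),np.sin(b)]
    for lo in range(-230,120,20):
        k=(abs(x)<8)&(y>=lo)&(y<lo+20)&(A[...,2]>s['eef_pos'][2]-30)&(A[...,2]<s['eef_pos'][2]+25)
        if k.sum()>5: print(n,lo,k.sum(),np.median(A[...,2][k]).round(1),end='; ')
    print()
cv2.imwrite(f'pics/{sys.argv[1]}c.png',cv2.resize(p[150:310,220:390],None,fx=4,fy=3.7,interpolation=2))
E
python3 look.py s3 0.09
```

```text
[638.05069514 -42.69758808 165.14235828] [-3.14130453e+00 -1.06607552e-04  1.66289365e+00] [-0.17314761  0.42625277 -5.6802637 ] [-0.03796661 -0.12641067 -0.00158838]
side -70 12 171.8; side -50 20 171.8; side -30 32 171.9; side -10 35 171.5; side 10 37 171.4; side 30 40 172.0; side 50 29 174.5; side 70 36 176.8; side 90 85 174.1; side 110 40 153.7; 
top -230 49 172.9; top -210 49 172.0; top -190 52 171.8; top -170 54 172.2; top -150 51 172.2; top -130 49 172.9; top -110 42 172.7; top -90 37 172.6; top 50 10 177.2; top 70 46 179.5; top 90 46 177.4;
```

View pics/s3c.png

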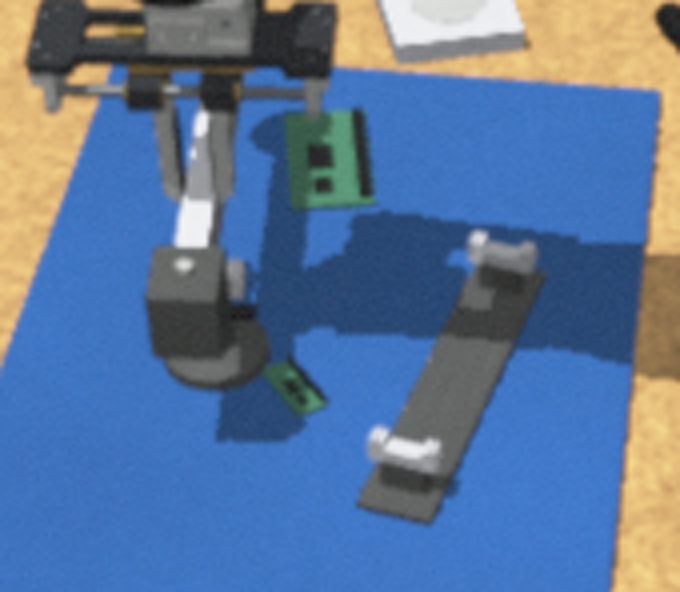

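The side view shows the beam hanging level over the post (bar top z about 172 along its length). The cradle is empty and the bystanders haven't moved. Now I'll lower it.

Request:
step_arm(series=[0.5,0,-8,0,1,0,0,-10,0,1,0,0,-7,0,1,0,0,-3,0,1,0,0,-2,0,1,0,0,-1,0,1,0,0,0,0,1,0,0,0,0,1], squeeze=50)

```text
clock: 13.05
eef_pos: [638.9, -42.9, 134.4]
eef_rot: [3.141, 0.0, 1.663]
wrist_force: [0.2, 0.5, -5.3]
finger_gap: 19.5
finger_force: 50.0
```

```bash
python3 st.py; python3 -c "
from h import *
i,p,d=snap('wrist','w3')
cv2.imwrite('pics/w3c.png',p)"
```

```text
clock 13.05
eef_pos [638.909 -42.934 134.449]
eef_rot [3.141 0.    1.663]
wrist_force [ 0.167  0.526 -5.339]
moment [-0.063 -0.105  0.004]
finger_gap 19.451
finger_force 49.997
M across -0.041342904664355966
```

View pics/w3c.png

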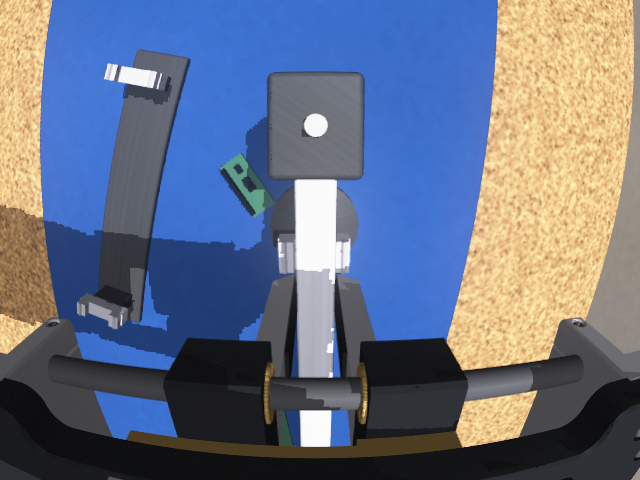

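The wrist view shows the bar between the cheeks, with the left cheek at about (287,253), the right at about (344,253) and the bar centred at 316. I'll check the seat position along the slot from this nearer view.

```bash
python3 - <<'E'
from h import *
i=info('wrist'); p=cv2.imread('pics/w3.png')
for z in (102.3,93.3): print(z,wcast(i,[[280,235],[287,242],[280,272],[288,272],[347,235],[347,272]],z).round(1).tolist())
g=cv2.cvtColor(p,cv2.COLOR_BGR2GRAY); print(g[225:285:2,283]); print(g[225:285:2,346])
E
```

```text
102.3 [[616.5, -23.6, 102.3], [621.0, -27.6, 102.3], [618.0, -47.5, 102.3], [622.9, -47.0, 102.3], [656.5, -19.9, 102.3], [659.3, -43.7, 102.3]]
93.3 [[615.8, -26.3, 93.3], [620.5, -30.5, 93.3], [617.4, -51.2, 93.3], [622.6, -50.7, 93.3], [657.5, -22.5, 93.3], [660.5, -47.2, 93.3]]
[ 78  77  75  58  71 107 105 107 106 146 158 157 157 157 170 196 167 155
 155 155 156 156 156 155 134  72  83  95  92  94]
[119 116 117 117 124 129 129 129 150 242 242 242 242 242 242 242 242 242
 243 243 243 156 155 155 119 117 120 120 119  97]
```

Request:
step_arm(series=[-0.5,0.5,-1,0,1,0,0,-1,0,1,0,0,-0.5,0,1,0,0,0,0,1,0,0,0,0,1], squeeze=50)

```text
clock: 13.72
eef_pos: [638.3, -42.4, 131.8]
eef_rot: [3.142, -0.0, 1.663]
wrist_force: [-0.0, -0.2, -5.3]
finger_gap: 19.1
finger_force: 50.0
```

Request:
step_arm(series=[0,0,-0.5,0,1,0,0,0,0,1,0,0,0,0,1])

```text
clock: 14.1
eef_pos: [638.4, -42.4, 131.3]
eef_rot: [3.141, -0.0, 1.663]
wrist_force: [-0.5, 0.7, -5.2]
finger_gap: 19.2
finger_force: 50.0
```

Request:
step_arm(series=[0,0,-0.5,0,1,0,0,0,0,1,0,0,0,0,1])

```text
clock: 14.48
eef_pos: [638.5, -42.5, 131.2]
eef_rot: [3.141, 0.0, 1.663]
wrist_force: [-2.0, -0.0, 2.9]
finger_gap: 19.2
finger_force: 50.0
```

Request:
step_arm(series=[0,0,0,0,1,0,0,0,0,1,0,0,0,0,1,0,0,0,0,1], squeeze=4)

```text
clock: 14.98
eef_pos: [638.5, -42.5, 131.2]
eef_rot: [3.141, 0.0, 1.663]
wrist_force: [-2.9, -0.7, 6.2]
finger_gap: 20.0
finger_force: 4.0
```

```bash
python3 st.py; python3 look.py s4 0.09
```

```text
clock 14.975
eef_pos [638.534 -42.452 131.19 ]
eef_rot [3.141 0.    1.663]
wrist_force [-2.854 -0.746  6.201]
moment [-0.215  0.32  -0.02 ]
finger_gap 19.967
finger_force 4.009
M across -0.2736146644184119
[638.51758023 -42.46240832 131.17886716] [3.14088551e+00 2.04541988e-04 1.66278217e+00] [-2.22324535 -0.61479681  6.09281867] [-0.20505815  0.33705676  0.07463536]
side -70 19 137.7; side -50 20 138.9; side -30 30 138.6; side -10 37 139.0; side 10 28 138.2; side 30 39 138.1; side 50 33 140.6; side 70 32 144.6; side 90 69 142.2; side 110 49 123.0; 
top -230 46 137.6; top -210 45 137.9; top -190 45 138.3; top -170 51 138.4; top -150 46 138.3; top -130 49 137.4; top -110 45 137.8; top -90 38 139.0; top 50 7 144.4; top 70 43 143.7; top 90 42 144.1;
```

Request:
step_arm(series=[0.5,0,0.5,0,1,0,0,0,0,1,0,0,0,0,1,0,0,0,0,1], squeeze=3)

```text
clock: 15.58
eef_pos: [638.8, -42.5, 131.2]
eef_rot: [-3.142, 0.0, 1.663]
wrist_force: [-2.1, -1.8, 3.4]
finger_gap: 19.9
finger_force: 3.0
```

```bash
python3 st.py
```

```text
clock 15.575
eef_pos [638.8   -42.456 131.241]
eef_rot [-3.142  0.     1.663]
wrist_force [-2.126 -1.811  3.35 ]
moment [-0.275  0.479  0.019]
finger_gap 19.872
finger_force 3.018
M across -0.3635926355449004
```

Request:
step_arm(series=[0,0,0.3,0,1,0,0,0,0,1,0,0,0,0,0.74,0,0,0,0,0.7,0,0,0,0,0.65,0,0,0,0,0.65], squeeze=3)

```text
clock: 16.32
eef_pos: [638.9, -42.4, 131.6]
eef_rot: [3.141, -0.0, 1.663]
wrist_force: [-0.7, -0.4, 0.6]
finger_gap: 32.8
finger_force: 0.0
```

```bash
python3 st.py; python3 look.py s5 0.09
```

```text
clock 16.325
eef_pos [638.857 -42.383 131.557]
eef_rot [ 3.141 -0.     1.663]
wrist_force [-0.686 -0.362  0.622]
moment [ 0.005 -0.069  0.036]
finger_gap 32.789
finger_force 0.0
M across 0.01814847434310251
[638.83898751 -42.38381262 131.5614453 ] [ 3.14153109e+00 -1.92294048e-05  1.66282927e+00] [ 0.21787594  0.34880702 -0.40633404] [-0.06464883 -0.05457106  0.06279602]
side -90 13 138.0; side -70 32 137.1; side -50 28 137.1; side -30 33 137.9; side -10 34 138.3; side 10 31 137.4; side 30 37 138.6; side 50 30 140.6; side 70 37 145.7; side 90 65 141.9; side 110 54 123.9; 
top -230 45 136.5; top -210 46 137.1; top -190 50 136.8; top -170 48 137.5; top -150 51 136.9; top -130 47 139.1; top -110 49 139.1; top -90 37 138.4; top 50 8 142.2; top 70 47 144.8; top 90 41 143.3;
```

Request:
step_arm(series=[0,0,0,0,0.4,0,0,0,0,0.4,0,0,0,0,0.3,0,0,5,0,0.3,0,0,15,0,0.3,0,0,30,0,0.3,0,0,40,0,0.3,0,0,40,0,0.3,0,0,20,0,0.3,0,0,0,0,0.3,0,0,0,0,0.3,0,0,0,0,0.3])

```text
clock: 17.92
eef_pos: [638.6, -42.4, 280.5]
eef_rot: [-3.14, -0.0, 1.663]
wrist_force: [0.7, 0.1, 0.5]
finger_gap: 66.1
finger_force: 0.0
```

```bash
sed -i "s/s\['eef_pos'\]\[2\]-30/105/;s/s\['eef_pos'\]\[2\]+25/160/" look.py; python3 look.py s6 0.09
```

```text
[638.67471499 -42.42242688 280.80172424] [-3.14041282e+00 -2.13359327e-04  1.66276854e+00] [-0.50646766 -0.30797758 -0.85295993] [ 0.01225912 -0.09315761  0.05499753]
side -230 11 136.6; side -210 20 137.9; side -190 24 137.0; side -170 30 137.9; side -150 29 137.6; side -130 28 138.4; side -110 30 137.6; side -90 30 137.1; side -70 29 138.2; side -50 32 138.5; side -30 33 137.8; side -10 34 138.2; side 10 31 138.0; side 30 37 139.0; side 50 33 139.8; side 70 33 145.9; side 90 73 142.4; side 110 43 125.8; 
top -230 44 137.2; top -210 44 137.7; top -190 45 137.0; top -170 45 135.5; top -150 46 137.4; top -130 46 137.8; top -110 46 137.2; top -90 11 137.2; top 70 28 146.6; top 90 41 144.1;
```

View pics/s6c.png

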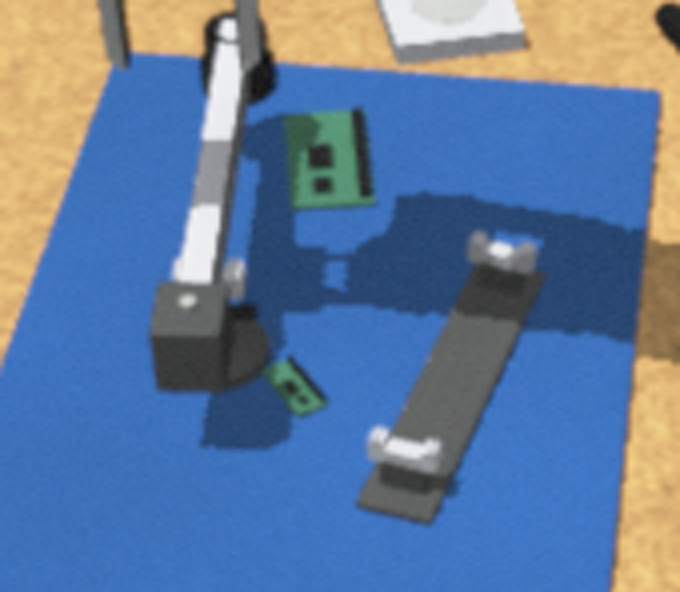

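The side view shows the beam sitting level in the saddle slot, with the bar top at z about 137.5 along its length. The gripper is clear above it and nothing else has moved, so I'm handing in.

```bash
python3 -c "
from cell import manip
print(manip.sign_off())"
```

```text
the job is handed in; nothing more can be done
None
```

The lamp beam is balanced level in the saddle post with the gripper clear of it, the other things on the bench look undisturbed, and I handed the job in at about 18 s on the robot's clock (limit 58 s).

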